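# Show a battery pack's barcode to the hands-free scanner

### The arm

A 6-joint arm with a two-finger parallel gripper is mounted at the origin on the work surface. World frame = base frame: x ahead of the robot, y to its left, z up, the work surface at z = 0. Lengths are in m, angles in degrees, forces in N, time in s.
With the tool pointing down it reaches from about 0.3 to 0.75 m from the base axis. Payload 8.5 kg.
Tool frame: the origin (TCP) lies midway between the tips of the shut fingers; the grasp point (between the pads) lies 19 mm behind it (env.grasp_offset is the distance from the TCP to the grasp point, in m); z points along the fingers, y is the line along which they close (so a half turn about z gives the same grasp; the last joint's range is limited). The gripper opens to 85 mm and grips with 20 to 120 N. Pads are 22 mm wide; open, the fingers measure 114 mm over their backs; the gripper's body (76 mm by 85 mm) begins 54 mm behind the grasp point. The pads swing forward as they close: fully open they stand 13 mm farther back than shut.
Start: joints at [58.539, 21.807, 74.336, -0, 83.858, -12.336], TCP at [0.18, 0.52, 0.202] pointing down, gripper open.
Joint ranges: [-178.18, 178.18], [-50.72, 133.34], [12.68, 142.11], [-81.47, 261.47], [9.98, 163.14], [-165.26, 165.26]. Speed limits (degrees/s): [136.94, 136.94, 180, 180, 180, 180].

### API

Orientations are given as a 3x3 rotation matrix whose columns are the frame's x, y, z axes.
In Python, from rig import env gives the robot as it stands.
- The arm moves only by the tool servo_tool, never from a script. Its argument "deltas" is text: rows parted by semicolons, each of 7 numbers parted by spaces: the opening, from 0 (shut) to 1 (fully open), then the shift along the tool's x, y, z in mm, then the turn, a rotation vector about the tool's x, y, z in rad. A call has 1 to 8 rows; each row shifts and turns the commanded pose from where the row before left it, along the tool's axes as they then stand; what a row does not reach is not made up. A row lasts 1/12 s, in which the tool goes at most 41.7 mm and 7.16 degrees, less where a joint would pass 70% of its speed; a pose out of reach is approached as far as the arm can. A call is refused whole if a number of a shift passes 41.7 or a number of a turn 0.125, either way. A call with a gripper value outside its range is refused whole. The fingers move at their own pace and stop on an object; "newtons" is the grip in N (left out, the last holds). Time passes only in rows, so rows that do not move let the fingers close. It gives the time, the measured TCP pose, the force, the opening and the grip force at its end, in the units of the state.
- env.observe(): the state, without advancing time (a new reading comes with each control period).
- env.get_image(name): name is "scene" or "top" or "wrist"; returns a dict with "img" (400x640x3 uint8, red, green, blue), "depth" (400x640 float32, m along the optical axis (not along the pixel's ray), 0 where there is no reading), "camera_matrix" (3x3 intrinsics, pixels), "world_to_cam" (4x4, takes a point from world to camera coordinates). Camera axes: x right, y down, z forward; pixel columns grow to the right and rows downward; lengths in m; the calibration is good to about 2 mm. A picture is of the moment at which its call begins.
- env.close_job(): hands the job in; it is judged then, once.
Trained networks look in a picture, given as the dict that the camera call returned (one of the last four; its "shot" number tells which), for a name from the list of things; names that differ only in an ending like _2 or _b are one class to them, and where a whole thing is asked for, a point or a joint stands for the part that bears it (a point fixed in the world has none). Each returns a list of dicts, best first, with "conf" (0 to 1); they miss things now and then, are a little off and sometimes report something else, mostly with a low value. They report only what shows in the picture. A call takes as long as a camera call. They do not tell look-alikes from the thing itself.
- env.spot_in(name, picture): "bbox" ([centre column, centre row, width, height] in pixels, round what is visible of it).
- env.spot_point(name, picture): "uv" ([column, row] in pixels: a listed point, or the origin of a listed thing).
The state is a dict: "time_s": time; "q": joint angles; "qvel": joint speeds; "joint_efforts": joint torques, N m; "position": TCP position; "tool_rot": TCP orientation; "ft_force": force on the tool from outside, world axes, zero at the start; "wrist_torque": the same for the moment, N m; "grip_width": finger opening in m; "gripper_force": force on a finger pad.
Only numpy, scipy, OpenCV 4.12 (cv2) and the standard library are available. Lean on these libraries where they do the work, as an engineer would, in place of code of your own. Each camera call takes 0.05 s, during which the arm holds its last target. There are 200 camera calls.

### The job

Book the battery pack with the orange cap out of the stores: draw it out of the charger and hold it up to the barcode scanner with its barcode label 12 cm straight out from the middle of the scanner's window, facing the window squarely and the right way up, leaned back to match the tilt of the scanner head. Finish still holding the pack motionless in the air there, so that the scanner can read it. Do not touch the scanner, and leave the grey-capped pack in its bay and everything else on the shelf as it stands.

Things in the scene. Friction and masses are not known exactly. Their poses are not given: they have to be found in the camera images.
- pack_orange: Black battery pack, orange cap and band, upright in either charger bay, about 0.24 kg. Origin: centre of underside, z up. Stem 62 (x) x 40 (y) mm to 30 mm up, body 76 (x) x 46 (y) from 30 to 92 mm, cap to 97 mm. Grip across the 46 mm faces (along y), pads about 70 mm above the underside. White barcode label on its +x face. Lifts straight up, no catch.
- pack_orange_label (a point): Centre of the white barcode label (36 mm wide, 28 mm high) of the orange pack, at (38, 0, 58) mm in the pack's frame, with the pack's axes: x points straight out of the label, z is the label's up.
- pack_grey: The same pack with a grey cap, standing in the charger's other bay; to be left there.
- charger: Fixed black two-bay charger, 120 (x) x 280 (y) x 55 mm tall. Origin: centre of underside. Bays: pockets open at the top, at y = -65 and +65 mm, 28 mm deep (floor 27 mm up), 2 mm play all round a pack's stem. The packs' labels and the green lamps face its +x side; the packs have its yaw.
- scanner: Fixed stand of the hands-free barcode scanner: round black foot 130 mm across and 20 mm tall with a steel gooseneck rising at its rear (+x) side to 320 mm. Origin: centre of the foot's underside. At yaw 0 the scanner looks to -x.
- scanner_head: Grey scanner head on the gooseneck, 50 (x) x 80 (y) x 66 mm, tilted to look down by 0.25 to 0.55 rad (stiff, stays as set). Origin: its tilt axle at the rear, 320 mm above the table. It looks along its own -x; z is its up. Middle of the dark red window at (-50, 0, 0) mm. A pack shown properly has its x, y and z parallel to the head's.
- read_point (a point): The point where the label's centre is to be held: 120 mm straight out from the middle of the window, at (-170, 0, 0) mm in the head's frame, with the head's axes.
- tape_roll_a: Brown tape roll lying flat, 100 mm across, 48 mm tall; origin centre of underside. Bystander.
- tape_roll_b: A second brown tape roll like the first. Bystander.
- pencil_cup: Wooden pencil cup, 76 mm across, 100 mm tall, pencils to 180 mm; origin centre of underside. Bystander.
- scraper: Teal silicone scraper lying flat, about 200 mm long along x, 58 mm wide, 10 mm thick; origin on the underside near its middle. Bystander.
- staple_box: Small cardboard staple box with an orange band, 110 x 70 x 38 mm; origin centre of underside. Bystander.
Not all that is in view belongs to the job. Leave any green look-alike of the pack_orange alone.

How it is judged:
By the outcome, as a careful person would: the job done as asked, in the order asked, and still so for the second after the job is handed in, while the arm keeps its last pose, push and grip.
It also fails if it takes over 38 s, if anything falls off the work surface, if the arm or the gripper's body presses on something with over 40 N, if the wrist force passes 120 N, or if a joint passes its speed limit or range.

## Working session

There is one attempt and no reset: what is moved stays moved. The work goes in short steps, Python scripts to look and compute and a tool call to move; the robot and the scene stay as the last step left them, time stands still between calls to the robot, and variables do not carry over. Pictures are saved under pics/ and viewed, at most 10 in all, crops included, and the job is handed in when it is done.

Besides the shell and the picture viewer there is one more tool, called after ">>>" as name(argument=value, ...) on one line, values as JSON. servo_tool: Moves the arm, as the interface text tells. Its arguments: {"type":"object","properties":{"deltas":{"type":"string"},"newtons":{"type":"number"}},"required":["deltas"]}

```bash
ls; mkdir -p pics; cat > h.py <<'E'
import numpy as np, cv2
from rig import env
def ray(p,uv):
    K=p["camera_matrix"];T=np.linalg.inv(p["world_to_cam"])
    d=T[:3,:3]@np.linalg.inv(K)@np.array([uv[0],uv[1],1.]);return T[:3,3],d
def cloud(p):
    K=p["camera_matrix"];T=np.linalg.inv(p["world_to_cam"]);D=p["depth"]
    v,u=np.mgrid[:D.shape[0],:D.shape[1]]
    c=np.stack([(u-K[0,2])/K[0,0]*D,(v-K[1,2])/K[1,1]*D,D],-1)
    w=c@T[:3,:3].T+T[:3,3]; w[D==0]=np.nan; return w
def save(n,im): cv2.imwrite("pics/"+n,cv2.cvtColor(im,cv2.COLOR_RGB2BGR))
E
python3 - <<'E'
from h import *
import pickle
P={}
for n in("scene","top"):
    p=env.get_image(n);P[n]=p;save(n+"0.png",p["img"]);C=cloud(p)
    for t in("pack_orange","pack_grey","charger","scanner","scanner_head","pack_orange_label"):
        try:
            r=env.spot_in(t,p);
            for o in r[:3]:
                print(n,t,round(o["conf"],2),np.round(o["bbox"]))
            q=env.spot_point(t,p)
            for o in q[:2]:
                u,v=np.round(o["uv"]).astype(int);print("   pt",round(o["conf"],2),u,v,C[min(v,399),min(u,639)].round(3))
        except Exception as e: print(t,e)
pickle.dump(P,open("p0.pkl","wb"))
E
```

```text
pics
scene pack_orange 0.61 [393. 218.  18.  30.]
scene pack_orange 0.57 [396. 258.  24.  27.]
   pt 0.71 395 267 [0.752 0.272 0.037]
   pt 0.7 391 229 [0.613 0.297 0.072]
scene pack_grey 0.89 [360. 223.  16.  24.]
scene pack_grey 0.49 [376. 230.  79.  40.]
scene pack_grey 0.19 [394. 219.  14.  28.]
scene charger 0.69 [375. 230.  80.  40.]
   pt 0.73 378 232 [0.607 0.25  0.059]
scene scanner 0.57 [223. 260.  45.  77.]
   pt 0.8 228 285 [ 0.683 -0.32   0.017]
scene scanner_head 0.66 [219. 239.  26.  31.]
scene scanner_head 0.25 [360. 222.  17.  26.]
   pt 0.78 211 236 [ 0.687 -0.314  0.334]
scene pack_orange_label 0.89 [394. 218.  17.  27.]
scene pack_orange_label 0.84 [395. 259.  24.  28.]
   pt 0.88 392 227 [0.615 0.299 0.087]
   pt 0.77 388 255 [0.728 0.246 0.091]
top pack_orange 0.93 [250. 197.  14.  26.]
top pack_orange 0.65 [260. 157.  26.  25.]
   pt 0.8 260 164 [0.693 0.274 0.093]
   pt 0.69 253 198 [0.563 0.293 0.113]
top pack_grey 0.72 [285. 199.  17.  26.]
   pt 0.77 284 201 [0.549 0.182 0.12 ]
top charger 0.91 [269. 199.  79.  35.]
   pt 0.9 270 201 [0.562 0.241 0.053]
top scanner 0.79 [422. 160.  48.  61.]
top scanner 0.66 [448. 256.  33.  27.]
top scanner_head 0.95 [432. 147.  25.  34.]
top scanner_head 0.36 [250. 197.  15.  27.]
top pack_orange_label 0.88 [247. 194.  11.  19.]
top pack_orange_label 0.87 [260. 157.  22.  23.]
   pt 0.61 248 186 [0.603 0.309 0.129]
   pt 0.61 268 163 [0.704 0.248 0.067]
```

View pics/scene0.png

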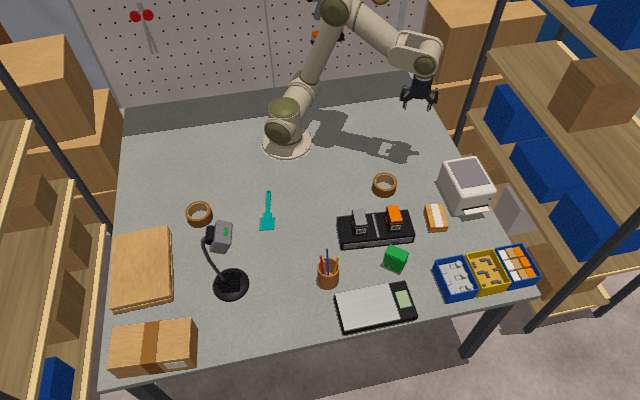

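View pics/top0.png

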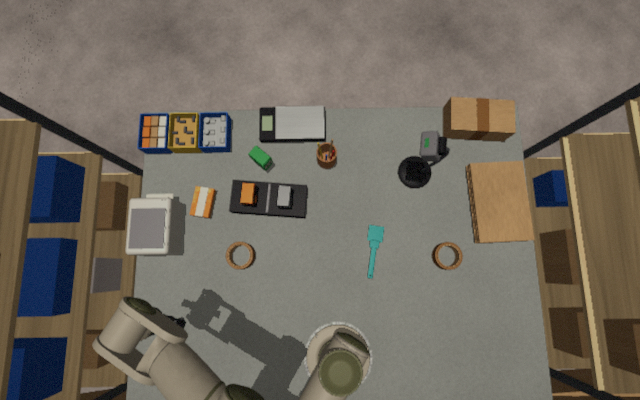

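The orange-capped pack stands in the charger's +y bay: scene (393,218), top (250,197). The green look-alike lies at scene (396,258), top (260,157), and the staple box is at top (203,202). Only the pack in the bay fits the description. Next I measure from depth.

```bash
python3 - <<'E'
from h import *
import pickle
P=pickle.load(open("p0.pkl","rb"))
print(env.observe()["tool_rot"])
W={n:cloud(P[n]) for n in P}
for n in P:
    C=W[n];im=P[n]["img"].astype(int);hsv=cv2.cvtColor(P[n]["img"],cv2.COLOR_RGB2HSV)
    print(n,"cam",np.linalg.inv(P[n]["world_to_cam"])[:3,3].round(2))
    m=(C[...,0]>.45)&(C[...,0]<.66)&(C[...,1]>.06)&(C[...,1]<.42)
    om=m&(C[...,2]>.112)&(C[...,2]<.14)&(hsv[...,1]>150)&(hsv[...,0]<20)
    gm=m&(C[...,2]>.112)&(C[...,2]<.14)&(hsv[...,1]<60)
    for k,mm in(("or",om),("gr",gm)):
        a=C[mm];print(k,len(a),a.mean(0).round(4),cv2.minAreaRect((a[:,:2]*1000).astype(np.float32)),a[:,2].max())
    cm=m&(C[...,2]>.045)&(C[...,2]<.065);a=C[cm];print("charger",len(a),cv2.minAreaRect((a[:,:2]*1000).astype(np.float32)),np.median(a[:,2]))
    hm=(C[...,2]>.24)&(C[...,0]>.5)&(C[...,1]<-.1)&(C[...,1]>-.5)&(C[...,0]<.95);a=C[hm];print("head",len(a),a.min(0).round(3),a.max(0).round(3),a.mean(0).round(3))
    fm=(C[...,2]>.012)&(C[...,2]<.03)&(C[...,0]>.55)&(C[...,1]<-.15)&(C[...,1]>-.45)&(C[...,0]<.85)&(im.sum(-1)<150);a=C[fm];print("foot",len(a),cv2.minEnclosingCircle((a[:,:2]*1000).astype(np.float32)))
c=[cv2.resize(P["scene"]["img"][a:a+75,b:b+100],(400,300),interpolation=2) for a,b in((200,330),(210,175))]
d=[cv2.resize(P["top"]["img"][a:a+75,b:b+100],(400,300),interpolation=2) for a,b in((150,215),(115,380))]
save("crop1.png",np.vstack([np.hstack(c),np.hstack(d)]))
E
```

```text
[[-9.44798620e-01  3.27651594e-01  3.40929415e-05]
 [ 3.27651593e-01  9.44798620e-01 -2.93843553e-05]
 [-4.18387950e-05 -1.65916918e-05 -9.99999999e-01]]
scene cam [ 1.44 -0.14  1.39]
or 208 [0.583  0.312  0.1229] ((579.2225952148438, 312.35693359375), (44.663970947265625, 81.64898681640625), 84.95745849609375) 0.13098872501038716
gr 231 [0.5719 0.1841 0.123 ] ((574.4207153320312, 237.091796875), (153.19667053222656, 77.48298645019531), 84.3685531616211) 0.1310655305246351
charger 1463 ((574.1005859375, 248.8612060546875), (282.08221435546875, 128.64305114746094), 83.81781005859375) 0.05506127775760894
head 795 [ 0.64  -0.359  0.241] [ 0.724 -0.253  0.352] [ 0.689 -0.297  0.327]
foot 671 ((679.3134765625, -311.337158203125), 63.1145133972168)
top cam [0.31 0.05 1.43]
or 270 [0.5773 0.313  0.1227] ((578.8798828125, 314.4210205078125), (45.51817321777344, 76.60127258300781), 85.10626983642578) 0.13191672633400686
gr 274 [0.5651 0.1846 0.1222] ((566.5799560546875, 185.6558074951172), (46.73577880859375, 76.2482681274414), 85.71369171142578) 0.13078389935290557
charger 1737 ((573.1837158203125, 250.67942810058594), (281.6078796386719, 121.36396789550781), 84.70848846435547) 0.054541987222239685
head 721 [ 0.635 -0.355  0.241] [ 0.72  -0.25   0.351] [ 0.671 -0.291  0.331]
foot 627 ((729.582275390625, -357.5398254394531), 132.54478454589844)
```

View pics/crop1.png

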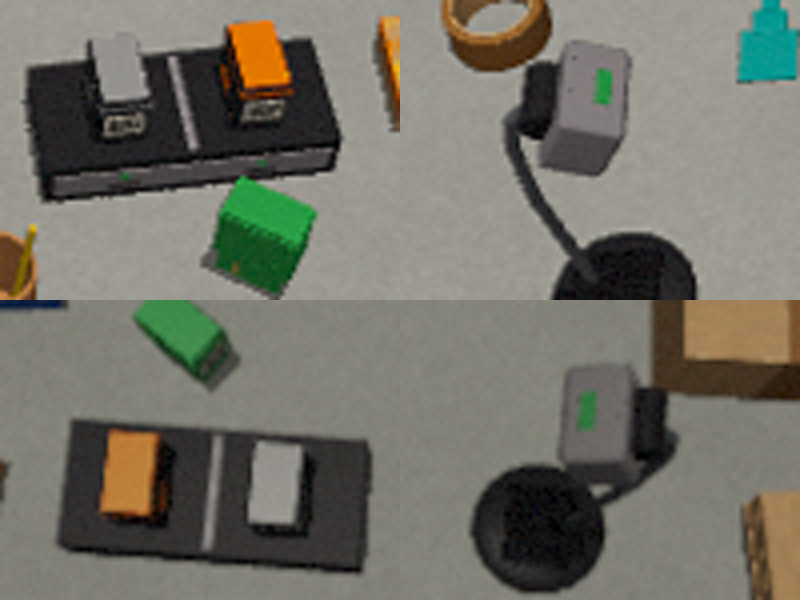

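The crop confirms it: an orange cap and label in the bay on the right in the scene view, with the green look-alike outside the charger. The head looks roughly +y. I'll fit a box model to the head's points and start the first move.

```bash
cat > fit.py <<'E'
from h import *
from scipy.optimize import least_squares
def Rh(yaw,t):
    c,s=np.cos(yaw),np.sin(yaw);Rz=np.array([[c,-s,0],[s,c,0],[0,0,1]])
    c,s=np.cos(t),np.sin(t);  # looks down along -x: x axis tilts up
    return Rz@np.array([[c,0,-s],[0,1,0],[s,0,c]])
def headpts(p):
    C=cloud(p);im=p["img"].astype(int);hsv=cv2.cvtColor(p["img"],cv2.COLOR_RGB2HSV)
    m=(C[...,2]>.2)&(C[...,0]>.55)&(C[...,1]<-.15)&(C[...,1]>-.45)&(C[...,0]<.82)&((im.min(-1)>70)|(hsv[...,1]>150)&(im.max(-1)>100))
    m=cv2.erode(m.astype(np.uint8),np.ones((3,3)))>0
    return C[m]
def fit(a,x0):
    h=np.array([.025,.04,.033])
    def res(x):
        q=(a-x[:3])@Rh(x[3],x[4])-np.array([-.025,0,0])
        d=np.abs(q)-h
        return np.linalg.norm(np.maximum(d,0),axis=1)+np.minimum(d.max(1),0)
    return least_squares(res,x0,loss="soft_l1",f_scale=.002),res
E
python3 - <<'E'
from fit import *
import pickle
P=pickle.load(open("p0.pkl","rb"))
A={n:headpts(P[n]) for n in P}
A["both"]=np.vstack(list(A.values()))
for n,a in A.items():
    best=None
    for y in(-1.9,-1.57,-1.3):
        r,f=fit(a,[.69,-.335,.32,y,.4])
        if best is None or r.cost<best.cost:best=r
    x=best.x;R=Rh(x[3],x[4]);print(n,len(a),x.round(4),"rms",np.sqrt((f(x)**2).mean()),"read",(x[:3]+R@[-.17,0,0]).round(4))
w=env.get_image("wrist");save("w0.png",w["img"])
E
```

```text
scene 279 [ 0.6722 -0.3108  0.3195 -1.72    0.4699] rms 0.0020997510247832266 read [ 0.6948 -0.1609  0.2425]
top 254 [ 0.6805 -0.3176  0.321  -1.7107  0.4212] rms 0.0020598731257139174 read [ 0.7021 -0.1639  0.2515]
both 533 [ 0.6819 -0.3115  0.3191 -1.7449  0.4698] rms 0.002094279050965924 read [ 0.7082 -0.1622  0.2422]
```

>>> servo_tool(deltas="1 0 0 0 0 0 0", newtons=50)

```text
time_s: 1.43
position: [0.1802, 0.5196, 0.2022]
tool_rot: [[-0.945, 0.328, -0.0], [0.328, 0.945, -0.0], [0.0, -0.0, -1.0]]
ft_force: [-0.0, -0.2, -0.4]
grip_width: 0.0856
gripper_force: 0.0
```

>>> servo_tool(deltas="1 0 0 0 0 0 -0.1225;1 0 0 0 0 0 -0.1225;1 -34.7 -14.1 0 0 0 0;1 -34.7 -14.1 0 0 0 0;1 -34.7 -14.1 0 0 0 0;1 -34.7 -14.1 0 0 0 0;1 -34.7 -14.1 0 0 0 0;1 -34.7 -14.1 0 0 0 0")

```text
time_s: 2.1
position: [0.3815, 0.4158, 0.2023]
tool_rot: [[-0.996, 0.089, 0.0], [0.089, 0.996, 0.0], [-0.0, 0.0, -1.0]]
ft_force: [-0.7, 1.4, 0.6]
grip_width: 0.0855
gripper_force: 0.0
```

>>> servo_tool(deltas="1 -34.7 -14.1 0 0 0 0;1 -34.7 -14.1 0 0 0 0;1 -34.7 -14.1 0 0 0 0;1 -34.7 -14.1 0 0 0 0;1 -34.7 -14.1 0 0 0 0;1 -34.7 -14.1 0 0 0 0;1 0 0 0 0 0 0;1 0 0 0 0 0 0")

```text
time_s: 2.77
position: [0.5812, 0.3129, 0.2012]
tool_rot: [[-0.996, 0.091, -0.001], [0.091, 0.996, -0.0], [0.001, -0.0, -1.0]]
ft_force: [-1.0, 0.8, -0.4]
grip_width: 0.0857
gripper_force: 0.0
```

```bash
python3 - <<'E'
from h import *
o=env.observe();print(o["position"],np.array(o["q"]).round(1),env.grasp_offset)
p=env.get_image("wrist");save("w1.png",p["img"]);C=cloud(p)
hsv=cv2.cvtColor(p["img"],cv2.COLOR_RGB2HSV)
m=(C[...,2]>.112)&(C[...,2]<.135)&(hsv[...,1]>150)&(hsv[...,0]<20);a=C[m]
print(len(a),cv2.minAreaRect((a[:,:2]*1000).astype(np.float32)),np.median(a[:,2]) if len(a) else 0)
E
```

```text
[0.58117872 0.31287128 0.20122605] [ 18.   33.4  54.6   0.   92.1 -66.7] 0.0187
3446 ((575.0142822265625, 257.9488525390625), (156.50575256347656, 74.24992370605469), 84.96907806396484) 0.12398971513419667
```

View pics/w1.png

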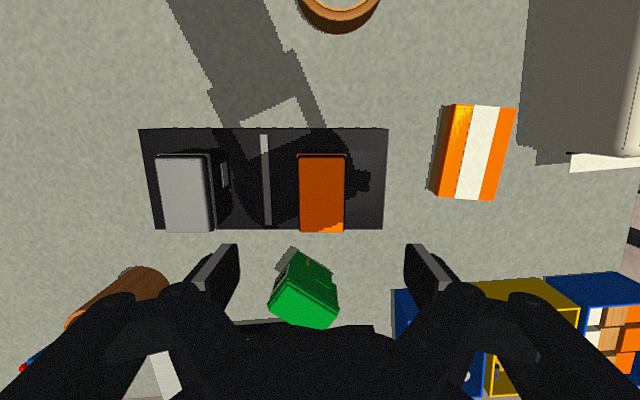

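The wrist view shows the orange cap at (322,195), grey cap at (185,192) and the green look-alike at (303,290).

```bash
python3 - <<'E'
from h import *
o=env.observe();print(o["position"])
p=env.get_image("wrist");C=cloud(p)
for lo,hi in((.25,.4),(.1,.25)):
    m=(C[...,2]>.119)&(C[...,2]<.129)&(C[...,1]>lo)&(C[...,1]<hi)&(C[...,0]>.5)&(C[...,0]<.65)
    m=cv2.morphologyEx(m.astype(np.uint8),cv2.MORPH_OPEN,np.ones((5,5)))>0;a=C[m]
    print(len(a),cv2.minAreaRect((a[:,:2]*1000).astype(np.float32)),np.median(a[:,2]))
E
```

```text
[0.57999009 0.31393613 0.2017339 ]
3336 ((581.1393432617188, 312.7991943359375), (41.969600677490234, 72.45140075683594), 84.89807891845703) 0.12405761226046702
3353 ((568.8756103515625, 183.85757446289062), (42.40651321411133, 71.2366714477539), 84.96979522705078) 0.12419567635285317
```

>>> servo_tool(deltas="1 0 0 30 0 0 0;1 0 0 30 0 0 0;1 0 0 30 0 0 0;1 0 0 20 0 0 0;1 0 0 10 0 0 0;1 0 0 7 0 0 0;1 0 0 0 0 0 0;1 0 0 0 0 0 0")

```text
time_s: 3.53
position: [0.5802, 0.3147, 0.0765]
tool_rot: [[-0.996, 0.088, 0.002], [0.088, 0.996, 0.001], [-0.002, 0.001, -1.0]]
ft_force: [0.3, 0.9, 0.5]
grip_width: 0.0856
gripper_force: 0.0
```

>>> servo_tool(deltas="0 0 0 0 0 0 0;0 0 0 0 0 0 0;0 0 0 0 0 0 0;0 0 0 0 0 0 0;0 0 0 0 0 0 0;0 0 0 0 0 0 0;0 0 0 0 0 0 0;0 0 0 0 0 0 0", newtons=60)

```text
time_s: 4.2
position: [0.5806, 0.3141, 0.0764]
tool_rot: [[-0.996, 0.089, 0.002], [0.089, 0.996, 0.0], [-0.002, 0.001, -1.0]]
ft_force: [-0.6, -0.8, 5.5]
grip_width: 0.0443
gripper_force: 62.1
```

>>> servo_tool(deltas="0 0 0 -8 0 0 0;0 0 0 -15 0 0 0;0 0 0 -25 0 0 0;0 0 0 -35 0 0 0;0 0 0 -35 0 0 0;0 0 0 -35 0 0 0;0 0 0 -35 0 0 0;0 0 0 -30 0 0 0")

```text
time_s: 4.87
position: [0.5795, 0.3141, 0.296]
tool_rot: [[-0.996, 0.089, 0.001], [0.089, 0.996, 0.0], [-0.001, 0.001, -1.0]]
ft_force: [0.5, -0.1, -2.0]
grip_width: 0.0445
gripper_force: 61.8
```

```bash
python3 - <<'E'
from h import *
o=env.observe();print(o["position"],np.array(o["q"]).round(1),o["grip_width"],np.round(o["ft_force"],1))
E
```

```text
[0.57947276 0.31410824 0.29604556] [ 18.2  31.8  42.5   0.  105.6 -66.7] 0.044466588068874345 [ 0.5 -0.1 -2. ]
```

>>> servo_tool(deltas="0 -1.6 -18 -8.7 0 0 0;0 -3.2 -36 -8.7 0 0 0;0 -3.2 -36 -8.7 0 0 0;0 -3.2 -36 -8.7 0 0 0;0 -3.2 -36 -8.7 0 0 0;0 -3.2 -36 -8.7 0 0 0;0 -3.2 -36 -8.7 0 0 0;0 -3.2 -36 -8.7 0 0 0")

```text
time_s: 5.53
position: [0.5792, 0.0415, 0.3634]
tool_rot: [[-0.996, 0.088, -0.001], [0.088, 0.996, 0.0], [0.001, 0.0, -1.0]]
ft_force: [0.9, -0.1, -2.8]
grip_width: 0.0443
gripper_force: 61.8
```

>>> servo_tool(deltas="0 -3.2 -36 -8.7 0 0 0;0 -3.2 -36 -8.7 0 0 0;0 -3.2 -36 -8.7 0 0 0;0 -3.2 -36 -8.7 0 0 0;0 -1.6 -18 0 0 0 0;0 0 0 0 0 0 -0.12;0 0 0 0 0 0 -0.12;0 0 0 0 0 0 -0.12")

```text
time_s: 6.2
position: [0.5796, -0.12, 0.3975]
tool_rot: [[-0.962, -0.273, -0.001], [-0.273, 0.962, 0.001], [0.001, 0.001, -1.0]]
ft_force: [0.4, 0.2, -2.1]
grip_width: 0.0442
gripper_force: 61.9
```

>>> servo_tool(deltas="0 0 0 0 0 0 -0.12;0 0 0 0 0 0 -0.12;0 0 0 0 0 0 -0.12;0 0 0 0 0 0 -0.12;0 0 0 0 0 0 0;0 0 0 0 0 0 0")

```text
time_s: 6.7
position: [0.5797, -0.1194, 0.3976]
tool_rot: [[-0.733, -0.68, -0.0], [-0.68, 0.733, 0.0], [0.0, 0.001, -1.0]]
ft_force: [-0.5, -0.4, -3.0]
grip_width: 0.0448
gripper_force: 61.9
```

```bash
python3 - <<'E'
from fit import *
import pickle
o=env.observe();print(o["position"],np.array(o["q"]).round(1))
p=env.get_image("wrist");pickle.dump((p,o),open("w2.pkl","wb"));save("w2.png",p["img"]);print(np.linalg.inv(p["world_to_cam"])[:3,3])
a=headpts(p);print(len(a),a.min(0),a.max(0))
if len(a)>50:
    r,f=fit(a,[.68,-.314,.32,-1.72,.44]);x=r.x;print(x.round(4),np.sqrt((f(x)**2).mean()),x[:3]+Rh(x[3],x[4])@[-.17,0,0])
E
```

```text
[ 0.57972724 -0.11941879  0.39763354] [ -23.1   24.2   39.3    0.   116.5 -155.9]
[ 0.53002843 -0.16639296  0.56930882]
5115 [ 0.55714041 -0.31277014  0.30925254] [ 0.72123581 -0.15054275  0.44720497]
[ 0.669  -0.3101  0.3184 -1.7108  0.4366] 0.04036309690401231 [ 0.6905418  -0.15758145  0.24654192]
```

View pics/w2.png

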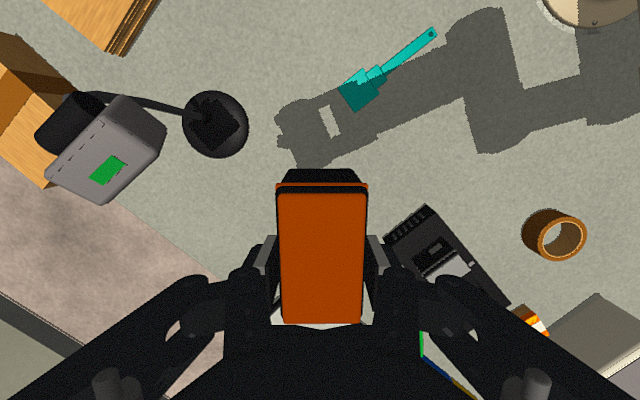

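The view shows the head at (105,150), with the joint at (70,120), the foot at (215,125) and the held pack at (322,255). I'll refit on the head pixels only.

```bash
python3 - <<'E'
from fit import *
import pickle
p,o=pickle.load(open("w2.pkl","rb"));C=cloud(p);im=p["img"].astype(int)
hsv=cv2.cvtColor(p["img"],cv2.COLOR_RGB2HSV)
m=(C[...,2]>.25)&(C[...,2]<.37);m[:,185:]=0;m[220:]=0
m&=(im.max(-1)>75)
m=cv2.erode(cv2.morphologyEx(m.astype(np.uint8),cv2.MORPH_OPEN,np.ones((5,5))),np.ones((3,3)))>0
a=C[m];print(len(a),a.min(0),a.max(0))
for k in range(3):
    r,f=fit(a,[.68,-.314,.32,-1.72,.44]);x=r.x;e=np.abs(f(x));print(x.round(4),np.sqrt((e**2).mean()),(x[:3]+Rh(x[3],x[4])@[-.17,0,0]).round(4));a=a[e<max(.002,2.5*np.median(e))]
P=pickle.load(open("p0.pkl","rb"))
for n in P:
    b=headpts(P[n]);e=np.linalg.norm;print(n,np.median(f.__call__(x)))
# pure plane of top face
q=(a-x[:3])@Rh(x[3],x[4]);t=a[np.abs(q[:,2]-.033)<.003];U=np.linalg.svd(t-t.mean(0))[2][2];U*=np.sign(U[2]);print("top n",U,"tilt",np.arccos(U[2]),"yaw",np.arctan2(-U[1],-U[0]))
s=a[(np.abs(np.abs(q[:,1])-.04)<.002)&(q[:,2]<.029)];
if len(s)>30: V=np.linalg.svd(s-s.mean(0))[2][2];print("side n",len(s),V,"dot",V@U)
# pack cap: rect relative to tool
R=np.array(o["tool_rot"]);g=(C-np.array(o["position"]))@R
mm=(hsv[...,1]>150)&(hsv[...,0]<20);mm&=(np.abs(g[...,0])<.06)&(np.abs(g[...,1])<.04);b=g[mm];z=np.median(b[:,2]);b=b[np.abs(b[:,2]-z)<.004]
print("cap z",z,len(b),cv2.minAreaRect((b[:,:2]*1000).astype(np.float32)))
pl=np.linalg.lstsq(np.c_[b[:,:2],np.ones(len(b))],b[:,2],rcond=None)[0];print("cap slopes",pl)
E
```

```text
4890 [ 0.64158767 -0.30452727  0.32609124] [ 0.72123581 -0.25364215  0.34965443]
[ 0.6802 -0.3125  0.3193 -1.7106  0.4638] 0.0008041175678021972 [ 0.7014 -0.1619  0.2433]
[ 0.6802 -0.3125  0.3193 -1.71    0.4643] 0.0007670649319399107 [ 0.7013 -0.1619  0.2432]
[ 0.6802 -0.3125  0.3193 -1.71    0.4643] 0.0007666028564784334 [ 0.7013 -0.1619  0.2432]
scene -5.388956245598597e-06
top -5.388956245598597e-06
top n [0.05720728 0.435098   0.89856389] tilt 0.4543103560826636 yaw -1.7015277961812225
cap z -0.04767975656467616 10822 ((-0.23773574829101562, -0.5115451812744141), (44.680240631103516, 72.50394439697266), 89.57411193847656)
cap slopes [ 0.00173875  0.01474601 -0.04767959]
```

>>> servo_tool(deltas="0 0 0 0 0 0 0.12;0 0 0 0 0 0 0.12;0 0 0 0 0 0 0.12;0 0 0 0 0 0 0.12;0 0 0 0 0 0 0.12;0 0 0 0 0 0 0.12;0 0 0 0 0 0 0.12;0 0 0 0 0 0 0.12")

```text
time_s: 7.42
position: [0.5798, -0.1195, 0.3977]
tool_rot: [[-0.976, 0.216, -0.0], [0.216, 0.976, 0.0], [0.0, 0.0, -1.0]]
ft_force: [0.5, 0.2, -2.8]
grip_width: 0.0446
gripper_force: 61.9
```

>>> servo_tool(deltas="0 0 0 0 0 0 0.12;0 0 0 0 0 0 0.12;0 0 0 0 0 0 0.12;0 0 0 0 0 0 0.12;0 0 0 0 0 0 0.12;0 0 0 0 0 0 0.12;0 0 0 0 0 0 0.12;0 0 0 0 0 0 0.12")

```text
time_s: 8.08
position: [0.5798, -0.1195, 0.3976]
tool_rot: [[-0.383, 0.924, -0.0], [0.924, 0.383, 0.0], [0.0, -0.0, -1.0]]
ft_force: [0.2, 0.2, -2.2]
grip_width: 0.0443
gripper_force: 61.9
```

>>> servo_tool(deltas="0 0 0 0 0 0 0.12;0 0 0 0 0 0 0.12;0 0 0 0 0 0 0.12;0 0 0 0 0 0 0.12;0 0 0 0 0 0 0.12;0 0 0 0 0 0 0;0 0 0 0 0 0 0")

```text
time_s: 8.67
position: [0.5798, -0.1195, 0.3976]
tool_rot: [[0.195, 0.981, -0.0], [0.981, -0.195, 0.0], [0.0, -0.0, -1.0]]
ft_force: [0.5, -0.1, -1.8]
grip_width: 0.0442
gripper_force: 61.9
```

```bash
cat > tgt.py <<'E'
from fit import *
from scipy.spatial.transform import Rotation as Ro
def go(back=0.):
    R=Rh(-1.708,.46);ax=np.array([.6802,-.3125,.3196])
    Rt=R@np.diag([-1.,1,-1]);lab=np.array([-.038,0,-.0087])
    T=ax+R@[-.17-back,0,0]-Rt@lab
    o=env.observe();Rc=np.array(o["tool_rot"]);p=np.array(o["position"])
    # turn first, then shift in the target's axes
    print("now",p.round(4),np.array(o["q"]).round(1),"T",T.round(4),"rotvec",Ro.from_matrix(Rc.T@Rt).as_rotvec().round(4))
    print("shift after turn mm",(Rt.T@(T-p)*1000).round(1),"in current axes",(Rc.T@(T-p)*1000).round(1))
    l=p+Rc@lab;print("label err in head axes mm",(R.T@(l-(ax+R@[-.17,0,0]))*1000).round(1))
E
python3 -c "
from tgt import *
go(.06)
"
```

```text
now [ 0.5798 -0.1195  0.3976] [-23.1  24.2  39.3   0.  116.5 -11.8] T [ 0.7125 -0.0784  0.1928] rotvec [-0.0138 -0.4599 -0.058 ]
shift after turn mm [143.6 125.8 157.4] in current axes [ 66.1 122.2 204.8]
label err in head axes mm [  83.5 -128.1  139.7]
```

>>> servo_tool(deltas="0 0 0 0 -0.0035 -0.115 -0.0145;0 0 0 0 -0.0035 -0.115 -0.0145;0 0 0 0 -0.0035 -0.115 -0.0145;0 0 0 0 -0.0035 -0.115 -0.0145;0 14.2 15.7 19.7 0 0 0;0 14.2 15.7 19.7 0 0 0;0 14.2 15.7 19.7 0 0 0;0 14.2 15.7 19.7 0 0 0")

```text
time_s: 9.33
position: [0.6449, -0.1119, 0.3006]
tool_rot: [[0.121, 0.991, -0.061], [0.888, -0.136, -0.439], [-0.444, -0.001, -0.896]]
ft_force: [0.4, -0.3, -1.3]
grip_width: 0.0446
gripper_force: 61.9
```

>>> servo_tool(deltas="0 14.2 15.7 19.7 0 0 0;0 14.2 15.7 19.7 0 0 0;0 14.2 15.7 19.7 0 0 0;0 14.2 15.7 19.7 0 0 0;0 0 0 0 0 0 0;0 0 0 0 0 0 0")

```text
time_s: 9.83
position: [0.7085, -0.1053, 0.2041]
tool_rot: [[0.121, 0.991, -0.064], [0.888, -0.137, -0.439], [-0.444, -0.004, -0.896]]
ft_force: [0.1, 0.3, -1.4]
grip_width: 0.0445
gripper_force: 62.1
```

```bash
python3 -c "
from tgt import *
go()
"
```

```text
now [ 0.7085 -0.1053  0.2041] [ -7.7  41.9  42.6 -26.5  95.2  -2.4] T [ 0.7052 -0.1317  0.2195] rotvec [-0.0037 -0.0001  0.0018]
shift after turn mm [-30.7   0.3  -2. ] in current axes [-30.7   0.2  -2. ]
label err in head axes mm [-30.7  -0.2  -2. ]
```

>>> servo_tool(deltas="0 -8 0 -0.5 -0.0035 0 0.002;0 -8 0 -0.5 0 0 0;0 -8 0 -0.5 0 0 0;0 -5 0 -0.5 0 0 0;0 -1.7 0.2 0 0 0 0;0 0 0 0 0 0 0;0 0 0 0 0 0 0;0 0 0 0 0 0 0")

```text
time_s: 10.5
position: [0.7052, -0.1316, 0.2212]
tool_rot: [[0.126, 0.99, -0.058], [0.887, -0.138, -0.44], [-0.444, 0.004, -0.896]]
ft_force: [0.6, 0.9, -1.7]
grip_width: 0.0447
gripper_force: 62.1
```

```bash
python3 - <<'E'
from tgt import *
go()
o=env.observe();R=Rh(-1.708,.46);ax=np.array([.6802,-.3125,.3196])
w=env.get_image("wrist");C=cloud(w);hsv=cv2.cvtColor(w["img"],cv2.COLOR_RGB2HSV)
g=(C-np.array(o["position"]))@np.array(o["tool_rot"])
mm=(hsv[...,1]>150)&(hsv[...,0]<20)&(np.abs(g[...,0])<.06)&(np.abs(g[...,1])<.04);b=g[mm];z=np.median(b[:,2]);b=b[np.abs(b[:,2]-z)<.004]
print("cap z",z,cv2.minAreaRect((b[:,:2]*1000).astype(np.float32)),np.linalg.lstsq(np.c_[b[:,:2],np.ones(len(b))],b[:,2],rcond=None)[0])
s=env.get_image("scene");t=env.get_image("top")
c=[cv2.resize(x,(400,300),interpolation=2) for x in(s["img"][190:310,160:320],t["img"][100:220,340:500])]
save("fin.png",np.vstack([np.hstack(c),cv2.resize(w["img"],(480,300))[:, :480] if 0 else np.hstack([cv2.resize(w["img"],(480,300)),np.zeros((300,320,3),np.uint8)])]))
E
```

```text
now [ 0.7052 -0.1316  0.2212] [ -9.8  40.8  42.  -26.5  95.4  -4.7] T [ 0.7052 -0.1317  0.2195] rotvec [ 0.0028 -0.     -0.0032]
shift after turn mm [0.7 0.  1.6] in current axes [0.7 0.  1.6]
label err in head axes mm [ 0.7 -0.2  1.6]
cap z -0.04780388036887186 ((0.06381607055664062, 0.8194561004638672), (44.90620422363281, 72.48258209228516), 89.98320007324219) [ 0.00191681  0.01331846 -0.04780843]
```

View pics/fin.png

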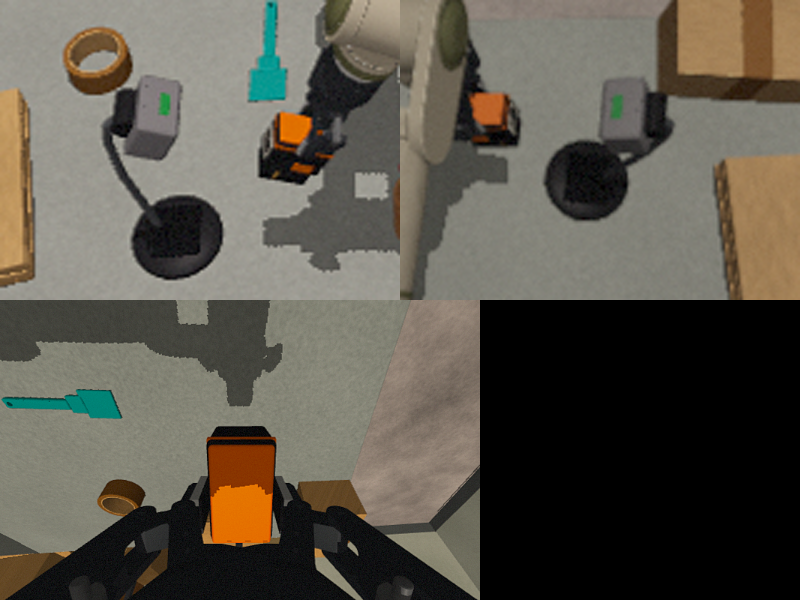

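The pack is held facing the head, and neither the head nor the bystanders have moved. The remaining error is under 2 mm, so one small trim, then I hand in.

>>> servo_tool(deltas="0 0.6 0 1.5 0 0 0;0 0 0 0 0 0 0;0 0 0 0 0 0 0;0 0 0 0 0 0 0;0 0 0 0 0 0 0;0 0 0 0 0 0 0")

```text
time_s: 11.15
position: [0.7052, -0.132, 0.2199]
tool_rot: [[0.126, 0.99, -0.058], [0.887, -0.139, -0.44], [-0.444, 0.005, -0.896]]
ft_force: [0.1, 0.3, -2.6]
grip_width: 0.0446
gripper_force: 62.1
```

```bash
python3 -c "
from tgt import *
go();print(env.observe()['grip_width'],np.abs(env.observe()['qvel']).max());print(env.close_job())
"
```

```text
now [ 0.7052 -0.132   0.2199] [ -9.8  40.9  42.2 -26.5  95.2  -4.7] T [ 0.7052 -0.1317  0.2195] rotvec [ 0.0032  0.0002 -0.0038]
shift after turn mm [ 0.5 -0.1  0.3] in current axes [ 0.5 -0.1  0.3]
label err in head axes mm [ 0.5 -0.1  0.3]
0.044566945878559056 0.14194829130591957
the job is handed in; nothing more can be done
None
```

I handed the job in at about 11 s with the orange-capped pack held still in front of the scanner; by my measurements its label was within about 1 mm and 0.3° of the read point I fitted, but no verdict came back.

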